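Fit the T-handle to the bench clamp and clamp a moulding

ROBOT

A 7-joint arm with a two-finger parallel gripper is mounted at the origin on a cart in front of the work surface, level with it; the furniture and walls round the work are solid. World frame = base frame: x ahead of the robot, y to its left, z up, the work surface at z = 0. Lengths are in mm, angles in degrees, forces in N, time in s.
With the tool pointing down it reaches from about 425 to 925 mm from the base axis. Payload 6.8 kg.
Tool frame: the origin (TCP) lies on the mounting face of the last link; the fingertips stand 173 mm ahead of it and the grasp point (between the pads) lies 155 mm ahead of it (manip.tip_extent is the distance from the TCP to the fingertips, in mm); z points along the fingers, y is the line along which they close (so a half turn about z gives the same grasp; the last joint's range is limited). The gripper opens to 85 mm and grips with 20 to 120 N. Pads are 22 mm wide; open, the fingers measure 114 mm over their backs; the gripper's body (76 mm by 85 mm) begins 54 mm behind the grasp point. The pads swing forward as they close: fully open they stand 13 mm farther back than shut.
Start: joints at [-74.719, 27.33, 1.283, 89.118, -0.659, 63.558, -4.761], TCP at [247.107, 628.157, 404.708] pointing down, gripper open.
Joint ranges: [-169.35, 169.35], [-19.33, 120.38], [-80.79, 83.38], [13.8, 139.57], [-78.32, 258.32], [9.67, 109.79], [-169.56, 169.56]. Speed limits (degrees/s): [136.94, 136.94, 180, 180, 180, 180, 180].

INTERFACE

Orientations are given as a 3x3 rotation matrix whose columns are the frame's x, y, z axes.
In Python, from rig import manip gives the robot as it stands.
- The arm moves only by the shell command python3 -m creep 'ROWS' [OPENING] [FORCE]. ROWS is a JSON object of lists of equal length, an entry for each row: "dp": the shift along the tool's x, y, z in cm, a list of three; "spin": the turn about the tool's z in rad. A call has 1 to 10 rows; each row shifts and turns the commanded pose from where the row before left it, along the tool's axes as they then stand; what a row does not reach is not made up. A row lasts 1/10 s, in which the tool goes at most 50 mm and 8.59 degrees, less where a joint would pass 70% of its speed; a pose out of reach is approached as far as the arm can. A call is refused whole if a number of a shift passes 5 or a number of a turn 0.15, either way. A call with a gripper value outside its range is refused whole. OPENING is the finger opening in cm, from 0 to 8.54, set as the call begins (- or left out, the last holds). The fingers move at their own pace and stop on an object; FORCE is the grip in N (left out, the last holds). Time passes only in rows, so rows that do not move let the fingers close. It gives the time, the measured TCP pose, the force, the opening and the grip force at its end, in the units of the state.
- manip.read_state(): the state, without advancing time (a new reading comes with each control period).
- manip.grab_frame(name): name is "scene" or "top" or "wrist"; returns (picture, depth): 384x512x3 uint8, blue, green, red; 384x512 float32, mm along the optical axis (not along the pixel's ray), 0 where there is no reading.
- manip.camera_info(name): a dict with "intrinsics" (3x3 intrinsics, pixels), "k1" (the pictures are not rectified: a ray, as slopes to the right and down, at radius r is drawn at 1 + k1 r^2 times it, then the intrinsics apply), "origin" and "orientation" of the camera in the world; the wrist camera has in their place "T_tool_cam" (4x4, takes a point from camera to tool coordinates, whose origin is the TCP and whose axes are the flange's). Camera axes: x right, y down, z forward; pixel columns grow to the right and rows downward; lengths in mm; the calibration is good to about 2 mm. A picture is of the moment at which its call begins: read the wrist's pose just before it. camera_info takes no time and is no camera call.
- manip.sign_off(): hands the job in; it is judged then, once.
The state is a dict: "clock": time; "q": joint angles; "joint_velocities": joint speeds; "joint_efforts": joint torques, N m; "tcp_pos": TCP position; "eef_rot": TCP orientation; "wrist_force": force on the tool from outside, world axes, zero at the start; "moment": the same for the moment, N m; "width": finger opening in mm; "grip_force": force on a finger pad.
Only numpy, scipy, OpenCV 4.12 (cv2) and the standard library are available. Lean on these libraries where they do the work, as an engineer would, in place of code of your own. Each camera call takes 0.05 s, during which the arm holds its last target. There are 200 camera calls.

TASK

First lay the loose dark moulding flat across both rails of the blue bench clamp, between its open jaws, roughly centred, and let go of it. Then set the T-handle on the clamp's keyed shaft and, pressing it down, turn it until its keyway finds the yellow key and it drops fully home. Turn it clockwise as far as it goes so that the moulding is held tight, and let go, leaving the handle on the shaft and the other things on the table where they are.

Things in the scene. Friction and masses are not known exactly. Their poses are not given: they have to be found in the camera images.
- moulding: Dark brown wooden picture-frame moulding, 240 mm long (its y axis), 32 wide (x), 22 high (z), lying alone flat on the table at the robot's left. Origin: centre of its underside. Grip it across its width near the middle. Other mouldings lie on a board farther back and are not meant.
- clamp: Blue bench clamp, bolted down; base 150 mm (x) by 205 mm (y -90 to +115), 12 thick; origin on the table. Two rails at x = -50 and +50 mm, 30 wide, tops z = 36; on each a fixed jaw post (face y = -58) and a moving cork pad (face y = -14 when open), tops z = 54. The 70 mm between the rails is free; a crossbar (top z = 52) begins at y = 22. Drive box at y 50 to 110, x -32 to 32, top z = 50.
- bed (a point): Middle of the open clamping space at the height of the rail tops (36 mm above the table). x: along the moulding once it bridges the rails; y: from fixed jaw to moving jaw; z up. The gap is 44 mm at clamp_shaft = 0, less 15 mm per rad, closing towards the fixed jaw; clamped, the moulding lies 6 mm off on the fixed jaw's side.
- shaft_foot (a point): Foot of the upright steel shaft, on its axis, on the drive box's top (50 mm above the table). Shaft 20 mm thick, 36 mm tall; a yellow key 9 mm wide stands out to 17 mm from the axis along this point's x axis, from the foot up to 16 mm; above it the shaft is plain round. The point turns with the shaft; z is up.
- clamp_shaft (a joint): Shaft angle in rad: 0 = jaws fully open, grows clockwise seen from above, stop at 1.2. The moving jaw follows it; its pads are sprung (give up to 8 mm, 3 to 15 N), so past about 0.85 rad the moulding is gripped and at the stop it is tight. Stiff: 0.3 N m, up to 0.5 at the end; stays where it is left.
- jaw_pad: The pair of cork-faced moving pads of the clamp (each 30 x 17 mm face).
- handle: T-handle standing at the robot's right. Black hub 57 mm across, 45 tall; neck; crossbar 90 mm long (x), 18 wide, z = 52 to 76 mm, red with its +x end yellow. Origin: centre of the underside. 23 mm bore, 38 deep, from below, 12 mm keyway on the +x (yellow) side. Out of line it rests on the key, 16 mm above shaft_foot; in line within about 6 degrees it drops home. Play 6 degrees either way.
- torch: Bystander: black torch lying on the table.
- pencil: Bystander: yellow pencil.
- sanding_block: Bystander: cork sanding block 66 x 100 x 32 mm.
- screwdriver: Bystander: screwdriver with red handle, 166 mm long.
- bench_vice: Blue bench vice fixed on a wooden board, standing between the T-handle and the clamp; its top is about 135 mm above the table. Not used: carry things over or round it.

How it is judged (in metres and radians):
On the way, in this order (a step that is already met when the one before it is completed fails the run):
1. the moulding lies flat on both rails between the jaws, let go (z of moulding in the frame of bed between -0.004 and 0.004 m and x of moulding in the frame of bed between -0.04 and 0.04 m and y of moulding in the frame of bed between -0.015 and 0.015 m and angle between moulding's own z axis and vertical below 0.1 rad and contact force between the fingers and moulding below 0.1 N), for 0.2 s.
2. the handle is fully home on the keyed shaft, the clamp not yet tight (z of handle in the frame of shaft_foot below 0.004 m and horizontal distance between handle and shaft_foot below 0.005 m and angle between handle's own z axis and vertical below 0.12 rad and value of joint clamp_shaft below 0.85 rad), for 0.1 s.
3. the clamp is turned tight (value of joint clamp_shaft above 1.05 rad and contact force between jaw_pad and moulding above 3 N), for 0.2 s.
At the end, for the whole second after the job is handed in: Moulding flat on both rails (4 mm), centred within 40 mm, in line within 0.06 rad, gripped with over 3 N; shaft beyond 1.05 rad; handle upright and fully home (within 4 mm of the drive box, 5 mm of the axis); both let go and at rest (all of step 3 and z of moulding in the frame of bed between -0.004 and 0.004 m and x of moulding in the frame of bed between -0.04 and 0.04 m and angle between the y axis of moulding and the x axis of bed, either way round below 0.06 rad and angle between moulding's own z axis and vertical below 0.1 rad and z of handle in the frame of shaft_foot below 0.004 m and horizontal distance between handle and shaft_foot below 0.005 m and angle between handle's own z axis and vertical below 0.12 rad and linear speed of each of handle, moulding below 0.02 m/s); the robot touches nothing.
It fails at once if a bystander (torch, pencil, sanding block, screwdriver) is pushed more than 30 mm (distance of any of torch, pencil, sanding_block, screwdriver from where it was at the start of the episode above 0.03 m).
It also fails if it takes over 67 s, if anything falls off the work surface, if the arm or the gripper's body presses on something with over 40 N, if the wrist force passes 120 N, or if a joint passes its speed limit or range.

## Working session

There is one attempt and no reset: what is moved stays moved. The work goes in short steps, Python scripts to look and compute and a shell command to move; the robot and the scene stay as the last step left them, time stands still between calls to the robot, and variables do not carry over. Pictures are saved under pics/ and viewed, at most 13 in all, crops included, and the job is handed in when it is done.

```bash
ls; mkdir -p pics; cat > h.py <<'E'
import numpy as np, cv2
from rig import manip
def grab(name):
    s=manip.read_state(); im,d=manip.grab_frame(name); ci=manip.camera_info(name)
    K=np.array(ci["intrinsics"]);k1=ci["k1"]
    if name=="wrist":
        T=np.array(ci["T_tool_cam"]);R0=np.array(s["eef_rot"])
        R=R0@T[:3,:3];o=R0@T[:3,3]+np.array(s["tcp_pos"])
    else: R=np.array(ci["orientation"]);o=np.array(ci["origin"])
    return dict(im=im,d=d,K=K,k1=k1,R=R,o=o)
def slopes(c,uv):
    uv=np.atleast_2d(np.asarray(uv,float)); K=c["K"]
    p=np.c_[(uv[:,0]-K[0,2])/K[0,0],(uv[:,1]-K[1,2])/K[1,1]]; q=p.copy()
    for _ in range(15): q=p/(1+c["k1"]*(q**2).sum(1,keepdims=True))
    return np.c_[q,np.ones(len(q))]
def plane(c,uv,z):
    r=slopes(c,uv)@c["R"].T
    return c["o"]+r*((z-c["o"][2])/r[:,2])[:,None]
def cloud(c):
    h,w=c["d"].shape; v,u=np.mgrid[:h,:w]
    r=slopes(c,np.c_[u.ravel(),v.ravel()])*c["d"].reshape(-1,1)
    return (r@c["R"].T+c["o"]).reshape(h,w,3)
def tri(c1,uv1,c2,uv2):
    a=(slopes(c1,uv1)@c1["R"].T)[0];b=(slopes(c2,uv2)@c2["R"].T)[0]
    t=np.linalg.lstsq(np.c_[a,-b],c2["o"]-c1["o"],rcond=None)[0]
    p,q=c1["o"]+t[0]*a,c2["o"]+t[1]*b
    return (p+q)/2,np.linalg.norm(p-q)
E
python3 - <<'E'
from h import *
s=manip.read_state();print(s["clock"],np.round(s["eef_rot"],3).tolist(),s["width"])
for n in("scene","top","wrist"):
    c=grab(n);cv2.imwrite(f"pics/{n}0.png",c["im"]);np.savez(f"{n}0.npz",**c);print(n,c["o"],np.round(c["R"],2).tolist(),c["K"][0,0])
a=cv2.imread("pics/scene0.png")
b=cv2.imread("pics/top0.png")
E
```

```text
pics
0.0 [[-0.931, 0.366, -0.001], [0.366, 0.931, -0.002], [-0.0, -0.002, -1.0]] 85.07281424229507
scene [-339.62453683 1044.72154385  713.54504953] [[-0.78, -0.28, 0.56], [-0.63, 0.32, -0.71], [0.02, -0.9, -0.43]] 414.3391877610183
top [ 412.28644832 -109.00672569 1472.88718231] [[-0.01, -0.99, 0.11], [-1.0, 0.01, 0.01], [-0.01, -0.11, -0.99]] 466.58112656827774
wrist [181.74381337 654.01017763 372.95365933] [[0.37, 0.89, 0.26], [0.93, -0.35, -0.1], [-0.0, 0.28, -0.96]] 295.1411373468896
```

View pics/scene0.png

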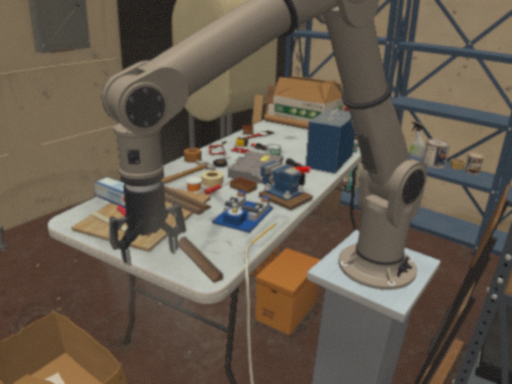

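View pics/top0.png

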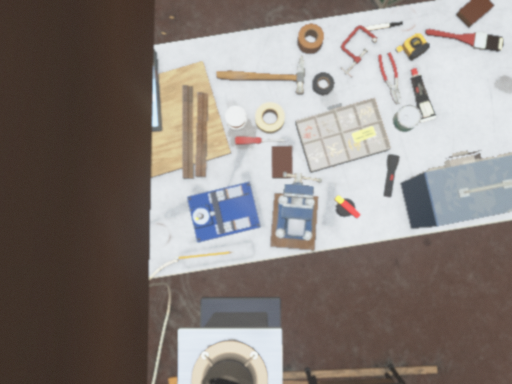

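View pics/wrist0.png

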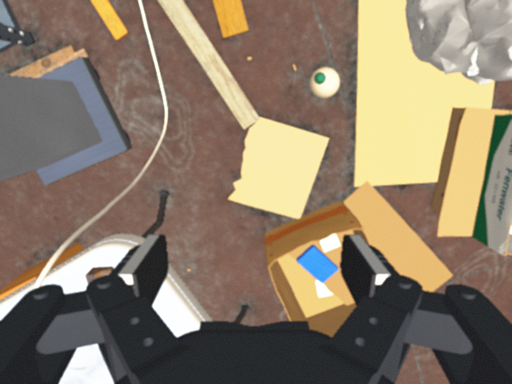

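The scene picture shows the loose moulding from (181,240) to (220,277), half hidden in the top view. In the top view the clamp is at about (223,212) with its shaft at (202,216), and the T-handle is at (346,207) with its yellow end at (339,200). The start wrist view shows only the floor and a table corner.

```bash
python3 - <<'E'
from h import *
L=lambda n:dict(np.load(n+"0.npz"))
s=L("scene");t=L("top")
P=cloud(s);m=np.zeros(P.shape[:2],bool);m[235:283,176:226]=1
g=s["im"].max(2)<130
sel=m&(P[...,2]>8)&(P[...,2]<40)&(s["d"]>0)&g
p=P[sel];print("moulding",len(p),np.median(p,0))
top=p[np.abs(p[:,2]-np.percentile(p[:,2],85))<6]
print(np.percentile(p[:,2],[5,50,85,97]),cv2.minAreaRect(top[:,:2].astype(np.float32)))
tb=P[m&~g&(s["d"]>0)];print("table z near",np.median(tb[:,2]))
Q=cloud(t);hsv=cv2.cvtColor(t["im"],cv2.COLOR_BGR2HSV)
def reg(x0,x1,y0,y1):
    r=np.zeros(Q.shape[:2],bool);r[y0:y1,x0:x1]=1;return r
red=(hsv[...,1]>150)&((hsv[...,0]<8)|(hsv[...,0]>172));yel=(hsv[...,1]>130)&(hsv[...,0]>18)&(hsv[...,0]<35)
r=reg(325,372,185,228)
for n,k in(("red",red&r),("yel",yel&r),("both",(red|yel)&r)):
    v,u=np.nonzero(k);uv=np.c_[u,v]
    print(n,len(u),uv.mean(0),np.median(Q[k],0),plane(t,uv.mean(0),76), cv2.minAreaRect(plane(t,uv,76)[:,:2].astype(np.float32)))
blue=(hsv[...,1]>140)&(hsv[...,0]>100)&(hsv[...,0]<130)&reg(180,265,175,248)
v,u=np.nonzero(blue);print("clamp",cv2.minAreaRect(plane(t,np.c_[u,v],12)[:,:2].astype(np.float32)))
k=reg(188,215,205,228);print("shaft z",np.percentile(Q[k][:,2],[50,90,98]), np.median(Q[k&(Q[...,2]>75)],0),(k&(Q[...,2]>75)).sum())
k=reg(200,265,180,245)&(Q[...,2]>30);print(np.percentile(Q[k][:,2],[10,50,90]))
E
```

```text
moulding 606 [409.05210513 337.0307299   17.28573669]
[10.04754061 17.28573669 23.90710395 25.5545979 ] ((423.7365417480469, 323.5921936035156), (19.156240463256836, 240.64418029785156), 73.4299545288086)
table z near 0.7701816547155431
red 12 [347.83333333 208.08333333] [ 513.3533991  -363.01000278   78.02406453] [[ 513.14684437 -361.19051941   76.        ]] ((514.9082641601562, -363.2168273925781), (33.563438415527344, 12.844881057739258), 43.86985778808594)
yel 2 [341.  202.5] [ 530.45970597 -341.98616474   71.41498249] [[ 530.07003684 -341.21768566   76.        ]] ((530.0701904296875, -341.2179870605469), (6.747152805328369, 0.0), 116.02659606933594)
both 14 [346.85714286 207.28571429] [ 516.3191398  -358.92913185   77.02994917] [[ 515.56137575 -358.34082988   76.        ]] ((519.5061645507812, -359.6018371582031), (44.4152717590332, 13.849370956420898), 49.696563720703125)
clamp ((478.2971496582031, 45.0042610168457), (125.81727600097656, 114.71163940429688), 75.04031372070312)
shaft z [48.56350137 56.19594836 83.17155335] [492.69951247  81.81388496  80.77511624] 36
[34.30545516 48.89251297 55.55143718]
```

```bash
python3 - <<'E'
from h import *
t=dict(np.load("top0.npz"));s=dict(np.load("scene0.npz"))
a=cv2.resize(t["im"][175:250,180:265],None,fx=6,fy=6,interpolation=cv2.INTER_CUBIC)
cv2.imwrite("pics/crop1.png",a)
E
```

```text
(no output)
```

View pics/crop1.png

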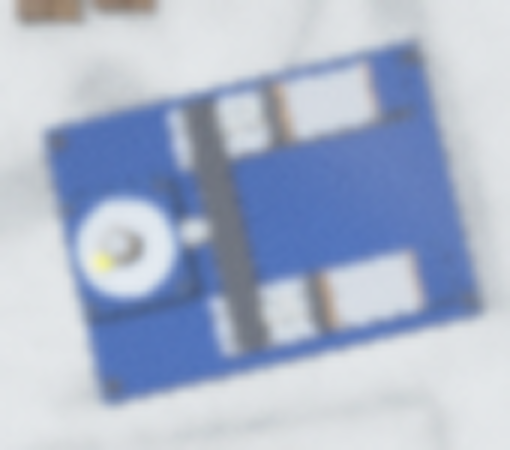

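The crop shows the clamp base corners at crop pixels (44,132), (415,42), (482,310) and (108,403). The shaft is at (122,243), with its key pointing lower left at (103,263). I'll move over the moulding now.

```bash
python3 -m creep '{"dp":[[-3.4,-2.7,0.9],[-3.4,-2.7,0.9],[-3.4,-2.7,0.9],[-3.4,-2.7,0.9],[-3.4,-2.7,0.9],[-3.4,-2.7,0.9],[-3.4,-2.7,0.9],[-3.4,-2.7,0.9],[0,0,0],[0,0,0]],"spin":[0,0,0,0,0,0,0,0,-0.087,0]}' 6.5
python3 - <<'E'
from h import *
c=grab("wrist");np.savez("w1.npz",**c);cv2.imwrite("pics/w1.png",c["im"])
t=dict(np.load("top0.npz"))
uv=np.array([(44,132),(415,42),(482,310),(108,403)])/6+[180,175]-0.5
p=plane(t,uv,12)[:,:2];print("corners",p.round(1))
y=(p[0]-p[1])+(p[3]-p[2]);y/=np.linalg.norm(y);print("y",y,np.degrees(np.arctan2(y[1],y[0])))
o=p.mean(0)-12.5*y;print("o",o,"bed",o-36*y,"shaft",o+80*y)
print("shaft86",plane(t,[122/6+179.5,243/6+174.5],86),"key",plane(t,[103/6+179.5,263/6+174.5],66))
P=cloud(c);hsv=cv2.cvtColor(c["im"],cv2.COLOR_BGR2HSV)
sel=(c["im"].max(2)<150)&(P[...,2]>12)&(P[...,2]<35)&(c["d"]>0)&(abs(P[...,0]-421)<150)&(abs(P[...,1]-327)<120)
n,l,st,ce=cv2.connectedComponentsWithStats(sel.astype(np.uint8))
k=1+np.argmax(st[1:,4]);q=P[l==k];print(st[k],np.percentile(q[:,2],[5,50,95]),cv2.minAreaRect(q[:,:2].astype(np.float32)))
E
```

```text
clock: 1.15
tcp_pos: [421.8, 326.2, 332.4]
eef_rot: [[-0.958, 0.286, -0.001], [0.286, 0.958, -0.001], [0.0, -0.001, -1.0]]
wrist_force: [-0.1, 0.7, 0.4]
width: 64.9
grip_force: 0.0
corners [[558.2 132.6]
 [604.3 -62.6]
 [463.3 -96.9]
 [416.4  97.8]]
y [-0.23181825  0.97275912] 103.4041436109435
o [513.4216694    5.58518643] bed [521.76712654 -29.43414174] shaft [494.87620911  83.40591569]
shaft86 [[495.11571195  81.00161648  86.        ]] key [[486.31009967  93.24970832  66.        ]]
[ 242   51   33  235 5861] [12.45931351 21.30319975 22.80672348] ((427.61859130859375, 327.8654479980469), (29.505624771118164, 238.75730895996094), 72.77152252197266)
```

View pics/w1.png

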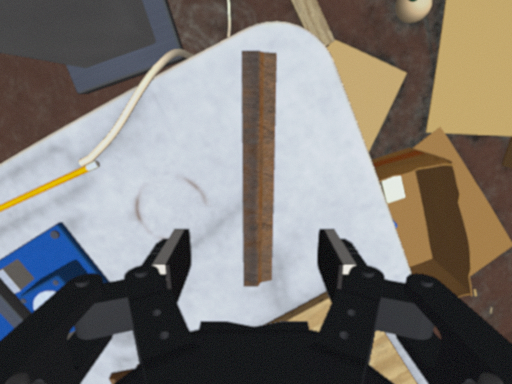

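The wrist view shows the moulding upright from (242,51) to (275,286), its centre close to the fingers' mid-line. I'll descend and grip it.

```bash
python3 -m creep '{"dp":[[-0.5,0.3,3],[0,0,4],[0,0,4],[0,0,3],[0,0,1.4],[0,0,0]],"spin":[0,0,0,0,0,0]}' 6.5 60
python3 -m creep '{"dp":[[0,0,0],[0,0,0],[0,0,0],[0,0,0],[0,0,0]],"spin":[0,0,0,0,0]}' 0 60
```

```text
clock: 1.8
tcp_pos: [425.8, 329.7, 177.2]
eef_rot: [[-0.959, 0.283, -0.003], [0.283, 0.959, -0.002], [0.002, -0.003, -1.0]]
wrist_force: [-0.5, -0.2, -0.0]
width: 65.2
grip_force: 0.0
clock: 2.3
tcp_pos: [427.3, 329.4, 180.8]
eef_rot: [[-0.959, 0.284, 0.002], [0.284, 0.959, 0.002], [-0.001, 0.002, -1.0]]
wrist_force: [-2.1, -2.2, 7.9]
width: 29.5
grip_force: 58.6
```

Gripped. I'll lift, turn and carry it over the clamp.

```bash
python3 -m creep '{"dp":[[0,0,-4],[0,0,-4],[0,0,-4],[0,0,-4],[0,-4.5,0],[0,-4.5,0],[0,-4.5,0],[0,-4.5,0],[-0.4,-4.5,0],[-0.4,-4.5,0]],"spin":[0,-0.131,-0.131,-0.131,-0.130,0,0,0,0,0]}'
python3 -m creep '{"dp":[[0,-4.5,0],[0,-4.0,0],[0,-1.6,0],[0,0,0],[0,0,0],[0,0,0]],"spin":[0,0,0,0,0,0]}'
python3 - <<'E'
from h import *
c=grab("wrist");np.savez("w2.npz",**c);cv2.imwrite("pics/w2.png",c["im"])
t=grab("top");np.savez("top2.npz",**t)
E
```

```text
clock: 3.3
tcp_pos: [491.8, 65.4, 340.1]
eef_rot: [[-0.973, -0.233, 0.002], [-0.233, 0.973, 0.001], [-0.002, 0.0, -1.0]]
wrist_force: [1.4, -0.9, -2.3]
width: 29.4
grip_force: 59.4
clock: 3.9
tcp_pos: [515.1, -29.5, 339.1]
eef_rot: [[-0.972, -0.235, 0.001], [-0.235, 0.972, 0.001], [-0.001, 0.001, -1.0]]
wrist_force: [0.2, -0.5, -1.6]
width: 29.6
grip_force: 59.4
```

View pics/w2.png

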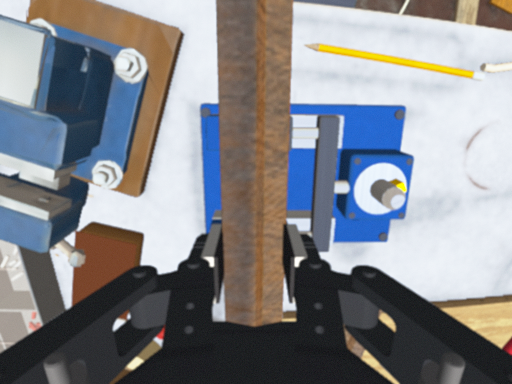

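The wrist view shows the moulding held straight. Behind it the clamp base has corners at about (202,105), (404,107) and (388,241). The shaft top is at (398,203), and the yellow key is at (401,185).

```bash
python3 - <<'E'
from h import *
c=dict(np.load("w2.npz"));hsv=cv2.cvtColor(c["im"],cv2.COLOR_BGR2HSV)
b=((hsv[...,1]>150)&(hsv[...,0]>100)&(hsv[...,0]<130)).astype(np.uint8)
b[:, :195]=0
# base edges: top row edge, left col edge, right col edge
def fit(pts,z): 
    q=plane(c,pts,z)[:,:2];vx,vy,x,y=cv2.fitLine(q.astype(np.float32),cv2.DIST_HUBER,0,.01,.01).ravel();return np.array([vx,vy]),np.array([x,y])
top=np.array([(u,np.nonzero(b[:,u])[0].min()) for u in list(range(206,215))+list(range(300,400))],float)
lef=np.array([(np.nonzero(b[v])[0].min(),v) for v in range(112,200)],float)
rig=np.array([(np.nonzero(b[v])[0].max(),v) for v in list(range(110,145))+list(range(222,236))],float)
rows=[]
E=[fit(p,12) for p in(top-[0,.5],lef-[.5,0],rig+[.5,0])]
for d,p in E: print("edge",d.round(4),p.round(1),np.degrees(np.arctan2(d[1],d[0])).round(2))
R=np.degrees
d,p=E[0];
if d[1]<0:d=-d
yv=d/np.linalg.norm(d);xv=np.array([yv[1],-yv[0]])
ymin=E[1][1]@yv;ymax=E[2][1]@yv;xe=E[0][1]@xv
print("span y",ymax-ymin)
for o in[( (ymin+90+ymax-115)/2*yv+(xe+75)*xv)]:
    print("y",yv,"o",o,"bed",o-36*yv,"shaft",o+80*yv)
P=cloud(c);m=(P[...,2]>78)&(P[...,2]<95)&(c["d"]>0);m[:,:340]=0;m[:150]=0;m[240:]=0
m[:,430:]=0
q=P[m];print("shafttop",m.sum(),np.median(q,0) if len(q) else 0,q[:,:2].min(0)/2+q[:,:2].max(0)/2)
g=(hsv[...,1]<60);v,u=np.nonzero(m);print(plane(c,[[u.mean(),v.mean()]],86))
ye=((hsv[...,1]>150)&(hsv[...,0]>20)&(hsv[...,0]<35));ye[:150]=0;ye[240:]=0;ye[:,:340]=0;v,u=np.nonzero(ye);print("key",len(u),u.mean(),v.mean(),plane(c,[[u.mean(),v.mean()]],62),np.median(P[ye],0))
# disc white at z50
k=(hsv[...,1]<60)&(hsv[...,2]>170)&(abs(P[...,2]-50)<6);k[:,:345]=0;k[:150]=0;k[230:]=0;k[:,425:]=0
v,u=np.nonzero(k);print("disc z",np.median(P[k],0),"circ",cv2.minEnclosingCircle(P[k][:,:2].astype(np.float32)))
# moulding underside / top in hand
w=(P[...,2]>120)&(P[...,2]<230)&(c["d"]>0);w[:,:205]=0;w[:,305:]=0;w[215:]=0
q=P[w];print("mould",np.percentile(q[:,2],[5,50,95]),cv2.minAreaRect(q[:,:2].astype(np.float32)))
q2=q[abs(q[:,2]-np.median(q[:,2]))<15];A=np.c_[(q2[:,:2]-q2[:,:2].mean(0))@np.c_[yv,xv],np.ones(len(q2))];print("tilt",np.linalg.lstsq(A,q2[:,2],rcond=None)[0])
E
```

```text
edge [ 0.2309 -0.973 ] [433.7  21.3] -76.65
edge [0.9736 0.2282] [507.8 -84. ] 13.19
edge [0.974  0.2263] [459.5 110.5] 13.08
span y 200.43777
y [-0.23088056  0.9729821 ] o [514.0427     7.645012] bed [522.35443  -27.382343] shaft [495.57227  85.48358]
shafttop 315 [493.27289401  81.49900047  80.73538855] [494.38909099  85.52875093]
[[492.55572552  80.26968868  86.        ]]
key 75 398.8933333333333 184.34666666666666 [[484.51621706  94.94817308  62.        ]] [484.20535305  93.85481365  65.3096804 ]
disc z [491.17746762  77.73018401  50.57956393] circ ((484.8819885253906, 83.63318634033203), 34.82204055786133)
mould [168.60690019 179.3897454  181.17486155] ((453.15191650390625, -43.38334655761719), (98.2084732055664, 32.232566833496094), 13.334220886230469)
tilt [-4.83361440e-01 -1.48090336e-03  1.76264774e+02]
```

```bash
python3 -m creep '{"dp":[[-0.7,-0.1,0],[0,0,3],[0,0,3],[0,0,3],[0,0,2],[0,0,0.5],[0,0,0],[0,0,0.4],[0,0,0.3],[0,0,0]],"spin":[0,0,0,0,0,0,0,0,0,0]}'

```

```text
clock: 5.0
tcp_pos: [522.5, -30.2, 217.1]
eef_rot: [[-0.972, -0.233, 0.001], [-0.233, 0.972, 0.0], [-0.001, -0.0, -1.0]]
wrist_force: [-0.9, 0.1, -0.7]
width: 29.6
grip_force: 59.5
```

```bash
python3 -m creep '{"dp":[[0,0.1,0.15],[0,0,0.1],[0,0,0]],"spin":[0,0,0]}'

```

```text
clock: 5.3
tcp_pos: [522.5, -30.1, 216.6]
eef_rot: [[-0.973, -0.232, 0.002], [-0.232, 0.973, -0.0], [-0.001, -0.001, -1.0]]
wrist_force: [-7.0, -2.0, 23.2]
width: 29.3
grip_force: 65.4
```

```bash
python3 -m creep '{"dp":[[0,0,0],[0,0,0],[0,0,0],[0,0,-2],[0,0,-4],[0,0,-4],[0,0,-4],[0,0,0]],"spin":[0,0,0,0,0,0,0,0]}' 5.0
python3 - <<'E'
from h import *
c=grab("wrist");np.savez("w3.npz",**c);cv2.imwrite("pics/w3.png",c["im"])
t=grab("top");np.savez("top3.npz",**t)
P=cloud(c);o=np.array([522.,-28.5]);y=np.array([-.231,.973]);x=np.array([.973,.231])
D=P[...,:2]-o;m=(P[...,2]>40)&(P[...,2]<70)&(abs(D@x)<135)&(abs(D@y)<17)&(c["d"]>0)&(c["im"].max(2)<170)
m&=(c["im"][...,2]>c["im"][...,0].astype(int)+8)
q=P[m];r=cv2.minAreaRect(q[:,:2].astype(np.float32));d=np.array(r[0])-o
print(np.percentile(q[:,2],[5,50,95]),r,"x,y in bed",d@x,d@y)
E
```

```text
clock: 6.1
tcp_pos: [523.9, -29.4, 359.4]
eef_rot: [[-0.972, -0.233, 0.01], [-0.233, 0.973, 0.001], [-0.01, -0.001, -1.0]]
wrist_force: [-0.3, -0.2, 0.5]
width: 50.0
grip_force: 0.0
[46.47641602 56.76688427 58.74596448] ((523.44091796875, -29.330547332763672), (238.28927612304688, 31.030128479003906), 13.20202922821045) x,y in bed 1.2101567497253418 -1.1409746055603027
```

View pics/w3.png

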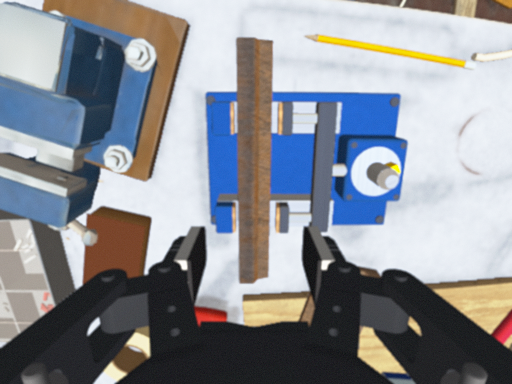

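The moulding now lies straight between the cork faces from (237,38) to (272,282), so the placing is good. Next I'll go over the T-handle and turn the gripper.

```bash
python3 -m creep '{"dp":[[1.05,-4,-0.3],[1.05,-4,-0.3],[1.05,-4,-0.3],[1.05,-4,-0.3],[1.05,-4,-0.3],[1.05,-4,-0.3],[1.05,-4,-0.3],[1.05,-4,-0.3],[0,0,0],[0,0,0]],"spin":[0,0,0,0,0,0,0,0,0.148,0.148]}' 6.5
python3 -m creep '{"dp":[[0,0,0],[0,0,0],[0,0,0],[0,0,0],[0,0,0],[0,0,0],[0,0,0],[0,0,0],[0,0,0],[0,0,0]],"spin":[0.148,0.148,0.148,0.148,0.148,0.148,0.148,0.148,0.148,0.148]}'
python3 -m creep '{"dp":[[0,0,0],[0,0,0],[0,0,0],[0,0,0],[0,0,0],[0,0,0],[0,0,0]],"spin":[0.148,0.148,0.148,0.148,0.148,0,0]}'
python3 - <<'E'
from h import *
c=grab("wrist");np.savez("w4.npz",**c);cv2.imwrite("pics/w4.png",c["im"]);print(np.round(manip.read_state()["q"],1))
hsv=cv2.cvtColor(c["im"],cv2.COLOR_BGR2HSV);P=cloud(c)
near=(abs(P[...,0]-516)<70)&(abs(P[...,1]+359)<70)&(P[...,2]>45)&(P[...,2]<95)
red=near&(hsv[...,1]>130)&((hsv[...,0]<10)|(hsv[...,0]>170));yel=near&(hsv[...,1]>130)&(hsv[...,0]>18)&(hsv[...,0]<35)
for n,k in(("red",red),("yel",yel),("both",red|yel)):
    v,u=np.nonzero(k);uv=np.c_[u,v];print(n,len(u),uv.mean(0),np.percentile(P[k][:,2],[10,50,90]))
    print(plane(c,uv.mean(0),76),cv2.minAreaRect(plane(c,uv[P[k][:,2]>70],76)[:,:2].astype(np.float32)))
E
```

```text
clock: 7.2
tcp_pos: [513.8, -361.8, 375.8]
eef_rot: [[-0.998, 0.07, -0.003], [0.07, 0.998, 0.001], [0.004, 0.001, -1.0]]
wrist_force: [0.1, 1.2, -0.2]
width: 65.1
grip_force: 0.0
clock: 8.2
tcp_pos: [514.6, -359.6, 376.0]
eef_rot: [[-0.024, 1.0, -0.003], [1.0, 0.024, 0.001], [0.001, -0.003, -1.0]]
wrist_force: [0.3, -0.1, 0.1]
width: 64.7
grip_force: 0.0
clock: 8.9
tcp_pos: [514.9, -359.6, 376.8]
eef_rot: [[0.649, 0.761, -0.003], [0.761, -0.649, 0.0], [-0.001, -0.002, -1.0]]
wrist_force: [0.6, -0.0, 0.2]
width: 64.8
grip_force: 0.0
[ -5.3  32.   49.6  99.8 -27.4  61.2  13.2]
red 1178 [257.25382003 183.88794567] [73.75797828 75.61034124 76.60379551]
[[ 513.40916281 -365.21469811   76.        ]] ((511.7942810058594, -367.2063903808594), (62.60786819458008, 17.744094848632812), 49.20753860473633)
yel 479 [258.27974948 139.81837161] [73.36845122 75.46325154 76.56912222]
[[ 541.13327044 -333.96716112   76.        ]] ((541.3804321289062, -333.95654296875), (22.761343002319336, 17.366558074951172), 49.55135726928711)
both 1657 [257.55039228 171.14846107] [73.59970799 75.58144265 76.59903646]
[[ 521.65746932 -355.91686653   76.        ]] ((519.7332153320312, -357.8067932128906), (87.42778015136719, 17.705310821533203), 48.06344223022461)
```

View pics/w4.png

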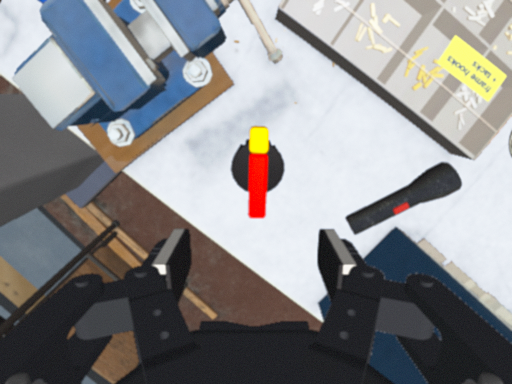

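The handle's bar runs from its yellow end at (258,128) to its red end at (257,217), aligned with the fingers, and the torch stands clear. I'll descend and grip.

```bash
python3 -m creep '{"dp":[[0.5,0.3,3],[0,0,4],[0,0,4],[0,0,3],[0,0,1.2],[0,0,0],[0,0,0]],"spin":[0,0,0,0,0,0,0]}' 6.5
python3 -m creep '{"dp":[[0,0,0],[0,0,0],[0,0,0],[0,0,0],[0,0,0],[0,0,0]],"spin":[0,0,0,0,0,0]}' 0 100
```

```text
clock: 9.65
tcp_pos: [520.8, -358.9, 227.5]
eef_rot: [[0.652, 0.759, 0.001], [0.759, -0.652, -0.001], [0.0, 0.002, -1.0]]
wrist_force: [0.8, -0.5, 0.1]
width: 64.9
grip_force: 0.0
clock: 10.25
tcp_pos: [520.7, -358.3, 227.3]
eef_rot: [[0.652, 0.758, 0.001], [0.758, -0.652, -0.0], [0.001, 0.001, -1.0]]
wrist_force: [-1.6, 1.4, 6.5]
width: 15.8
grip_force: 98.3
```

```bash
python3 -m creep '{"dp":[[0,0,-2],[0,0,-4],[0,0,-4],[0,0,-4],[0,0,-3.5],[0,0,0]],"spin":[0,0,0,0,0,0]}'
python3 - <<'E'
from h import *
sh={}
for n in("w3","top3","top0","w1"):
    c=dict(np.load(n+".npz"));P=cloud(c);hsv=cv2.cvtColor(c["im"],cv2.COLOR_BGR2HSV)
    near=(np.hypot(P[...,0]-495,P[...,1]-84)<26)&(c["d"]>0)
    t=near&(P[...,2]>79)&(P[...,2]<92);ye=near&(hsv[...,1]>110)&(hsv[...,0]>20)&(hsv[...,0]<38)
    v,u=np.nonzero(ye);vt,ut=np.nonzero(t)
    print(n,"key px",len(u),[u.mean(),v.mean()] if len(u) else 0,np.median(P[ye],0) if len(u) else 0,"top",len(ut))
    if len(u): print("  key at66",plane(c,[[u.mean(),v.mean()]],66),np.percentile(P[ye][:,2],[10,90]))
    if len(ut): print("  top86",plane(c,[[ut.mean(),vt.mean()]],86),"med",np.median(P[t],0))
    # drive-box blue top / disc
    d=near&(abs(P[...,2]-50)<4)&(hsv[...,1]<70)
    if n[0]=="w" and d.sum(): 
        e=cv2.fitEllipse(cv2.convexHull(np.argwhere(d|t|ye)[:,::-1].astype(np.float32))) ;print("  disc",e,plane(c,[e[0]],50))
c=dict(np.load("w3.npz"));im=c["im"][120:235,310:420];cv2.imwrite("pics/crop3.png",cv2.resize(im,None,fx=5,fy=5,interpolation=cv2.INTER_CUBIC))
E
```

```text
clock: 10.85
tcp_pos: [520.9, -359.6, 406.3]
eef_rot: [[0.652, 0.758, 0.007], [0.758, -0.652, -0.004], [0.002, 0.008, -1.0]]
wrist_force: [0.1, -0.2, -2.4]
width: 15.9
grip_force: 98.3
w3 key px 66 [np.float64(393.54545454545456), np.float64(166.75757575757575)] [484.2377754   93.92552146  65.49163713] top 215
  key at66 [[484.15591984  93.13273544  66.        ]] [57.68887455 66.78431437]
  top86 [[492.8856965   79.87751017  86.        ]] med [492.76941318  80.59291229  81.88808043]
  disc ((375.55157470703125, 170.93934631347656), (46.4240608215332, 51.556461334228516), 50.959537506103516) [[494.06475093  85.61993189  50.        ]]
top3 key px 0 0 0 top 17
  top86 [[493.92474395  85.9371576   86.        ]] med [492.44242865  86.74497672  81.68182059]
top0 key px 0 0 0 top 18
  top86 [[494.63476388  83.15333902  86.        ]] med [495.25238422  82.40024667  82.93203619]
w1 key px 0 0 0 top 0
  disc ((41.95948791503906, 298.2415771484375), (9.633233070373535, 34.51495361328125), 50.44031524658203) [[477.2742179   78.85288117  50.        ]]
```

View pics/crop3.png

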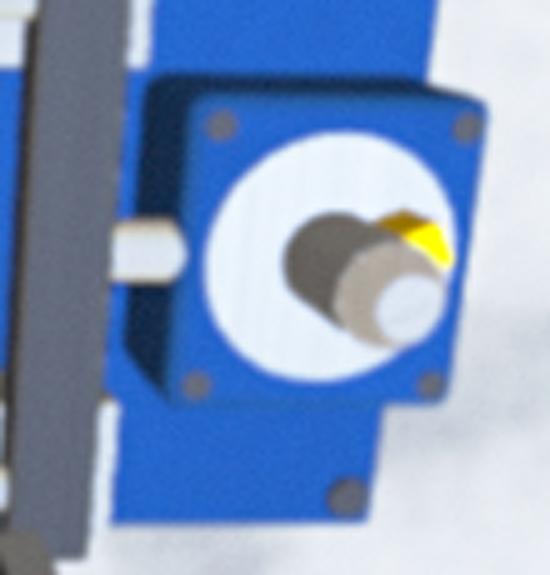

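The crop shows the disc circle spanning x 203–457 and y 130–382, centred at (330,256). The shaft's top face is centred at (410,308). The lit end of the yellow key is around (428,235).

```bash
python3 - <<'E'
from h import *
c=dict(np.load("w3.npz"));f=lambda u,v,z:plane(c,[[310+u/5-.4,120+v/5-.4]],z)[0].round(1)
print("disc",f(330,256,50),"top",f(410,308,86))
print("box screws mean",np.mean([f(*p,50) for p in((222,125),(468,127),(432,385),(197,385))],0))
print("key corners z66",[f(*p,66).tolist() for p in((405,232),(430,222),(452,262),(428,235))])
# two-view height of shaft top and disc with w2
d=dict(np.load("w2.npz"))
im=cv2.cvtColor(d["im"],cv2.COLOR_BGR2GRAY)
for cc,n,box in((d,"w2",(345,155,420,225)),(c,"w3",(335,140,410,205))):
    x0,y0,x1,y1=box;g=cv2.GaussianBlur(cv2.cvtColor(cc["im"][y0:y1,x0:x1],cv2.COLOR_BGR2GRAY),(3,3),0)
    g=cv2.resize(g,None,fx=4,fy=4,interpolation=cv2.INTER_CUBIC)
    for mn,mx,nm,z in((15,40,"top",86),(75,125,"disc",50)):
        h=cv2.HoughCircles(g,cv2.HOUGH_GRADIENT,1,20,param1=100,param2=12,minRadius=mn,maxRadius=mx)
        if h is not None:
            for q in h[0][:2]:
                uv=q[:2]/4+[x0,y0]-.375;print(n,nm,uv,q[2]/4,plane(cc,[uv],z).round(1))
E
```

```text
disc [493.9  85.6  50. ] top [494.4  85.5  86. ]
box screws mean [494.4    85.875  50.   ]
key corners z66 [[484.1, 90.2, 66.0], [481.3, 94.1, 66.0], [487.4, 100.9, 66.0], [483.6, 94.6, 66.0]]
w2 top [389.  171.5] 8.725 [[472.9  69.6  86. ]]
w2 top [379.5 190. ] 9.575 [[489.   67.5  86. ]]
w2 disc [382.   191.75] 28.9 [[496.8  88.8  50. ]]
w2 disc [381.75 186.5 ] 24.475 [[492.1  86.8  50. ]]
w3 top [340.25 169.5 ] 6.425 [[495.1  38.7  86. ]]
w3 top [376.5  171.75] 9.85 [[489.6  69.7  86. ]]
w3 disc [373.5  167.75] 27.475 [[491.5  82.5  50. ]]
w3 disc [377.25 173.  ] 26.375 [[495.6  88.   50. ]]
```

```bash
python3 -m creep '{"dp":[[3.2,-3.1,0],[3.2,-3.1,0],[3.2,-3.1,0],[3.2,-3.1,0],[3.2,-3.1,0],[3.2,-3.1,0],[3.2,-3.1,0],[3.2,-3.1,0],[3.2,-3.1,0],[3.2,-3.1,0]],"spin":[0,0,0,0,0,0,0,0,0,0]}'
python3 -m creep '{"dp":[[0,0,0],[0,0,0],[0,0,0],[0,0,0],[0,0,0],[0,0,0],[0,0,0],[0,0,0],[0,0,0],[0,0,0]],"spin":[-0.133,-0.133,-0.133,-0.133,-0.133,-0.133,-0.133,-0.133,-0.133,-0.133]}'
python3 -m creep '{"dp":[[0,0,2],[0,0,2],[0,0,0],[0,0,0]],"spin":[-0.136,0,0,0]}'
python3 - <<'E'
from h import *
s=manip.read_state();print(np.round(s["q"],1))
c=grab("wrist");cv2.imwrite("pics/w5.png",c["im"]);np.savez("w5.npz",**c)
sc=grab("scene");x=cv2.resize(sc["im"][150:270,170:310],None,fx=3.5,fy=3.5,interpolation=cv2.INTER_CUBIC)
np.savez("sc5.npz",**sc);cv2.imwrite("pics/both5.png",np.hstack([cv2.resize(c["im"],(400,300)),cv2.resize(x,(400,300))]))
R=s["eef_rot"];p=s["tcp_pos"];D=np.r_[494.5-p[0],85.6-p[1],0];print("to axis in tool mm",(np.array(R).T@D).round(1))
E
```

```text
clock: 11.85
tcp_pos: [492.9, 88.4, 400.5]
eef_rot: [[0.652, 0.759, -0.001], [0.759, -0.652, 0.0], [-0.001, -0.001, -1.0]]
wrist_force: [0.6, 0.1, -1.9]
width: 15.9
grip_force: 98.4
clock: 12.85
tcp_pos: [493.3, 86.5, 400.2]
eef_rot: [[-0.586, 0.811, -0.002], [0.811, 0.586, -0.0], [0.001, -0.002, -1.0]]
wrist_force: [-0.4, 0.0, -2.5]
width: 15.8
grip_force: 98.7
clock: 13.25
tcp_pos: [493.7, 86.4, 360.8]
eef_rot: [[-0.685, 0.728, -0.002], [0.728, 0.685, -0.001], [0.0, -0.002, -1.0]]
wrist_force: [-0.9, -0.5, -2.8]
width: 16.2
grip_force: 98.3
[-48.3  16.   37.3 117.  -12.4  50.9  39.2]
to axis in tool mm [-1.1  0.1 -0. ]
```

View pics/both5.png

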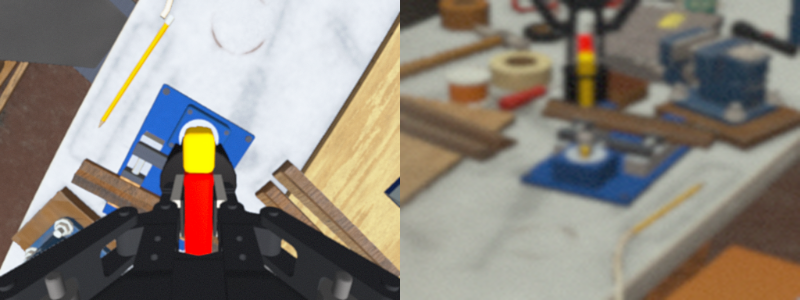

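The wrist half shows the handle held with its yellow end toward (200,130) and the clamp disc behind it at (198,128). The scene half shows the handle upright, right above the drive box.

```bash
python3 - <<'E'
from h import *
s=manip.read_state();R=np.array(s["eef_rot"]);p=np.array(s["tcp_pos"])
c=dict(np.load("w5.npz"));hsv=cv2.cvtColor(c["im"],cv2.COLOR_BGR2HSV)
z=p[2]-227.3+76
for n,k in(("yel",(hsv[...,1]>180)&(hsv[...,2]>170)&(hsv[...,0]>20)&(hsv[...,0]<36)),("red",(hsv[...,1]>180)&(hsv[...,2]>130)&((hsv[...,0]<8)|(hsv[...,0]>172)))):
    k=cv2.morphologyEx(k.astype(np.uint8),cv2.MORPH_OPEN,np.ones((5,5)));k[:,:200]=0;k[:,310:]=0
    k[:150]=0
    v,u=np.nonzero(k);q=(plane(c,np.c_[u,v],z)-p)@R
    print(n,len(u),np.percentile(q,[1,99],axis=0).round(1)[:,:2].tolist())
E
python3 -m creep '{"dp":[[-0.1,0,3],[0,0,1],[0,0,0.3],[0,0,0]],"spin":[0,0,0,0]}'
```

```text
yel 2086 [[21.1, -8.4], [45.1, 8.2]]
red 3742 [[-34.4, -8.7], [19.7, 7.7]]
clock: 13.75
tcp_pos: [494.8, 85.8, 318.5]
eef_rot: [[-0.686, 0.728, -0.0], [0.728, 0.686, -0.0], [-0.0, -0.0, -1.0]]
wrist_force: [-0.4, -0.1, -2.8]
width: 15.9
grip_force: 98.4
```

```bash
python3 -m creep '{"dp":[[0,0,0.6],[0,0,0.6],[0,0,0.6],[0,0,0.4],[0,0,0]],"spin":[0,0,0,0,0]}'
```

```text
clock: 14.25
tcp_pos: [494.4, 85.9, 295.5]
eef_rot: [[-0.686, 0.728, -0.001], [0.728, 0.686, -0.0], [0.0, -0.001, -1.0]]
wrist_force: [-0.5, 0.1, -2.4]
width: 16.1
grip_force: 98.6
```

The handle went onto the shaft with no side force. I'll press on.

```bash
python3 -m creep '{"dp":[[0,0,0.3],[0,0,0.3],[0,0,0.2],[0,0,0]],"spin":[0,0,0,0]}'
```

```text
clock: 14.65
tcp_pos: [494.5, 85.9, 287.9]
eef_rot: [[-0.686, 0.728, -0.001], [0.728, 0.686, -0.0], [0.0, -0.001, -1.0]]
wrist_force: [-1.2, 0.1, -3.2]
width: 16.5
grip_force: 98.6
```

```bash
python3 -m creep '{"dp":[[0,0,0.4],[0,0,0.4],[0,0,0.2],[0,0,0.1],[0,0,0],[0,0,0]],"spin":[0,0,0,0,0,0]}'
```

```text
clock: 15.25
tcp_pos: [494.5, 85.8, 277.3]
eef_rot: [[-0.686, 0.728, -0.001], [0.728, 0.686, 0.0], [0.001, -0.0, -1.0]]
wrist_force: [-4.4, 0.3, 3.5]
width: 15.8
grip_force: 99.4
```

Home. Now I'll turn it clockwise (positive spin).

```bash
python3 -m creep '{"dp":[[0,0,0],[0,0,0],[0,0,0],[0,0,0],[0,0,0],[0,0,0],[0,0,0],[0,0,0],[0,0,0],[0,0,0]],"spin":[0.1,0.1,0.1,0.1,0.1,0.1,0.1,0.1,0.1,0.1]}' 0 120
python3 -c "
from h import *
s=manip.read_state();R=s['eef_rot'];print(np.round(s['moment'],2),np.degrees(np.arctan2(R[1][0],R[0][0])),np.round(s['q'],0))"
```

```text
clock: 16.25
tcp_pos: [494.4, 86.0, 277.4]
eef_rot: [[0.244, 0.97, -0.001], [0.97, -0.244, 0.0], [-0.0, -0.001, -1.0]]
wrist_force: [-5.0, -0.1, 5.9]
width: 15.5
grip_force: 118.4
[0.18 1.37 0.53] 75.8940298603694 [-55.  28.  48. 121. -31.  43.  -0.]
```

```bash
python3 -m creep '{"dp":[[0,0,0],[0,0,0],[0,0,0],[0,0,0],[0,0,0]],"spin":[0.06,0.06,0.06,0.04,0]}'
python3 -c "
from h import *
s=manip.read_state();R=s['eef_rot'];print(np.round(s['moment'],2),np.degrees(np.arctan2(R[1][0],R[0][0])))"
```

```text
clock: 16.75
tcp_pos: [494.5, 86.1, 277.4]
eef_rot: [[0.447, 0.895, -0.001], [0.895, -0.447, 0.0], [-0.0, -0.001, -1.0]]
wrist_force: [-5.6, 1.5, 6.6]
width: 15.6
grip_force: 118.6
[0.27 1.37 0.36] 63.46998212456173
```

```bash
python3 -m creep '{"dp":[[0,0,0],[0,0,0],[0,0,0],[0,0,0]],"spin":[0.04,0.04,0.02,0]}'
python3 -c "
from h import *
s=manip.read_state();R=s['eef_rot'];print(np.round(s['moment'],2),np.degrees(np.arctan2(R[1][0],R[0][0])))"
```

```text
clock: 17.15
tcp_pos: [494.6, 86.2, 277.4]
eef_rot: [[0.533, 0.846, -0.001], [0.846, -0.533, 0.0], [-0.0, -0.001, -1.0]]
wrist_force: [-5.1, 1.3, 6.2]
width: 15.3
grip_force: 118.6
[0.3  1.35 0.5 ] 57.7868413961929
```

```bash
python3 -m creep '{"dp":[[0,0,0],[0,0,0],[0,0,0]],"spin":[0.03,0.03,0]}'
python3 -c "
from h import *
s=manip.read_state();R=s['eef_rot'];print(np.round(s['moment'],2),np.degrees(np.arctan2(R[1][0],R[0][0])))"
```

```text
clock: 17.45
tcp_pos: [494.6, 86.5, 277.4]
eef_rot: [[0.582, 0.813, -0.001], [0.813, -0.582, 0.0], [-0.0, -0.001, -1.0]]
wrist_force: [-5.2, 0.7, 7.0]
width: 15.1
grip_force: 118.8
[0.56 1.41 0.83] 54.41438172471749
```

```bash
python3 -m creep '{"dp":[[0,0,0],[0,0,0]],"spin":[0.04,0]}'
python3 -c "
from h import *
s=manip.read_state();R=s['eef_rot'];print(np.round(s['moment'],2),np.degrees(np.arctan2(R[1][0],R[0][0])))"
```

```text
clock: 17.65
tcp_pos: [494.7, 86.8, 277.5]
eef_rot: [[0.613, 0.79, -0.001], [0.79, -0.613, 0.001], [-0.0, -0.001, -1.0]]
wrist_force: [-4.6, 2.5, 7.5]
width: 15.4
grip_force: 119.0
[0.69 1.45 1.05] 52.177258665442636
```

At the stop: the moment rose to 1.05 N m. I'll relax slightly, let go and rise.

```bash
python3 -m creep '{"dp":[[0,0,0],[0,0,0]],"spin":[-0.05,0]}'
python3 -m creep '{"dp":[[0,0,0],[0,0,0],[0,0,0],[0,0,-1],[0,0,-3],[0,0,-4],[0,0,-4],[0,0,-4],[0,0,0],[0,0,0]],"spin":[0,0,0,0,0,0,0,0,0,0]}' 6.5
python3 - <<'E'
from h import *
c=grab("wrist");cv2.imwrite("pics/w6.png",c["im"]);P=cloud(c)
hsv=cv2.cvtColor(c["im"],cv2.COLOR_BGR2HSV)
k=(np.hypot(P[...,0]-494.5,P[...,1]-85.6)<60)&(P[...,2]>105)&(P[...,2]<160)&(hsv[...,1]>130)
q=P[k];print(np.percentile(q[:,2],[10,50,90]),cv2.minAreaRect(q[:,:2].astype(np.float32)))
o=np.array([522.,-28.5]);y=np.array([-.231,.973]);x=np.array([.973,.231])
D=P[...,:2]-o;m=(P[...,2]>40)&(P[...,2]<70)&(abs(D@x)<140)&(D@y<14)&(D@y>-26)&(c["d"]>0)&(c["im"].max(2)<170)&(c["im"][...,2]>c["im"][...,0].astype(int)+8)
q=P[m];r=cv2.minAreaRect(q[:,:2].astype(np.float32));d=np.array(r[0])-o;print(np.percentile(q[:,2],[50,95]),r,d@x,d@y)
E
```

```text
clock: 17.85
tcp_pos: [494.6, 86.7, 277.5]
eef_rot: [[0.573, 0.82, -0.001], [0.82, -0.573, 0.001], [0.001, -0.001, -1.0]]
wrist_force: [-5.3, 2.4, 7.1]
width: 15.4
grip_force: 118.6
clock: 18.85
tcp_pos: [494.8, 85.7, 438.2]
eef_rot: [[0.576, 0.817, 0.002], [0.817, -0.576, 0.002], [0.002, 0.001, -1.0]]
wrist_force: [-0.6, 0.3, 0.1]
width: 64.5
grip_force: 0.0
[123.61966014 125.61060337 126.65917845] ((493.0193786621094, 86.78092956542969), (88.27632141113281, 17.978450775146484), 57.42417907714844)
[53.28068905 58.71975302] ((525.0240478515625, -33.345916748046875), (238.89138793945312, 37.509857177734375), 12.932819366455078) 1.8229917907714843 -5.4136320495605466
```

View pics/w6.png

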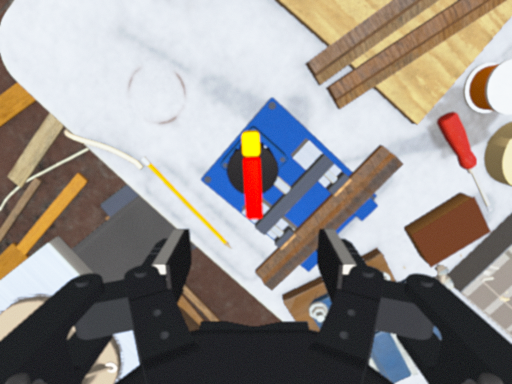

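The wrist view shows the handle home on the shaft with its bar from (251,133) to (254,217) and its top at 126 mm, and the moulding straight between the jaws about 5.4 mm towards the fixed jaw. Handing in.

```bash
python3 -c "
from rig import manip
print(manip.sign_off())"
```

```text
the job is handed in; nothing more can be done
None
```

The job is handed in: the moulding is clamped flat across both rails, the T-handle is fully home and turned to its stop, and the gripper is clear. I got no verdict back from the judging.

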